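# Mark the softest reel rest in the ice-fishing shelter

### The job

The light smelt reel needs the softest of the three sprung reel rests: press each round black-topped pad gently from above, until it clearly gives and pushes its red collar down, to feel which spring is the softest. Then push the orange tag of that softest rest all the way down, leaving the other two tags up and all pads free again. Only touch and press: pick nothing up, and leave the reel, jar, bowl and other loose things where they are.

Things in the scene. Friction and masses are not known exactly. Their poses are not given: they have to be found in the camera images.
- rest_a: Sprung reel rest fixed to the bench; the three look alike, only the spring differs, and each may stand in any place. Aluminium plate 160 (x) x 84 (y) x 12 mm, origin at the centre of its underside, z up. In its frame: blue pad with black rubber top at x -42 mm; orange tag at x +48 mm (both y 0); 6 mm gauge rod with red collar at x -42, y +40 mm, its top 64 mm above the bench.
- pad_a_top (a point): Centre of the top of the pad of rest_a: flat disc 56 mm across, 85 mm above the bench when free. The point moves down with the pad. Axes as the rest's.
- pad_a (a joint): How far the pad of rest_a is pressed down, in m: 0 free, 0.020 at its stop. Resistance grows evenly with depth from a preload of 0.3 to 3 N to 2.5 to 15 N at the stop, depending on its spring; each spring is at least twice as stiff as the next softer one. Springs back up when let go.
- collar_a (a joint): How far the red collar (13 mm across, 6 mm high, top at first 57 mm above the bench) on the gauge rod of rest_a has been pushed down, in m: 0 to 0.030. A small ear on the pad pushes it after 1 mm of pad travel; it stays where it was pushed, so it shows the deepest press so far.
- tag_a_top (a point): Centre of the top of the orange tag of rest_a: flat cap 26 (x) x 36 (y) mm, 6 mm thick, its top 59 to 62 mm above the bench when up and 40 to 44 mm when fully down. Below it is a black guide block, 34 mm square, top 34 mm above the bench. Axes as the rest's.
- tag_a (a joint): How far the tag of rest_a is pushed down, in m: 0 to 0.003 at the start (up); fully down at its firm stop, somewhere from 0.018 to 0.022. Slides with about 3 N of friction and stays where it is left.
- rest_b: Sprung reel rest fixed to the bench; the three look alike, only the spring differs, and each may stand in any place. Aluminium plate 160 (x) x 84 (y) x 12 mm, origin at the centre of its underside, z up. In its frame: blue pad with black rubber top at x -42 mm; orange tag at x +48 mm (both y 0); 6 mm gauge rod with red collar at x -42, y +40 mm, its top 64 mm above the bench.
- pad_b_top (a point): Centre of the top of the pad of rest_b: flat disc 56 mm across, 85 mm above the bench when free. The point moves down with the pad. Axes as the rest's.
- pad_b (a joint): How far the pad of rest_b is pressed down, in m: 0 free, 0.020 at its stop. Resistance grows evenly with depth from a preload of 0.3 to 3 N to 2.5 to 15 N at the stop, depending on its spring; each spring is at least twice as stiff as the next softer one. Springs back up when let go.
- collar_b (a joint): How far the red collar (13 mm across, 6 mm high, top at first 57 mm above the bench) on the gauge rod of rest_b has been pushed down, in m: 0 to 0.030. A small ear on the pad pushes it after 1 mm of pad travel; it stays where it was pushed, so it shows the deepest press so far.
- tag_b_top (a point): Centre of the top of the orange tag of rest_b: flat cap 26 (x) x 36 (y) mm, 6 mm thick, its top 59 to 62 mm above the bench when up and 40 to 44 mm when fully down. Below it is a black guide block, 34 mm square, top 34 mm above the bench. Axes as the rest's.
- tag_b (a joint): How far the tag of rest_b is pushed down, in m: 0 to 0.003 at the start (up); fully down at its firm stop, somewhere from 0.018 to 0.022. Slides with about 3 N of friction and stays where it is left.
- rest_c: Sprung reel rest fixed to the bench; the three look alike, only the spring differs, and each may stand in any place. Aluminium plate 160 (x) x 84 (y) x 12 mm, origin at the centre of its underside, z up. In its frame: blue pad with black rubber top at x -42 mm; orange tag at x +48 mm (both y 0); 6 mm gauge rod with red collar at x -42, y +40 mm, its top 64 mm above the bench.
- pad_c_top (a point): Centre of the top of the pad of rest_c: flat disc 56 mm across, 85 mm above the bench when free. The point moves down with the pad. Axes as the rest's.
- pad_c (a joint): How far the pad of rest_c is pressed down, in m: 0 free, 0.020 at its stop. Resistance grows evenly with depth from a preload of 0.3 to 3 N to 2.5 to 15 N at the stop, depending on its spring; each spring is at least twice as stiff as the next softer one. Springs back up when let go.
- collar_c (a joint): How far the red collar (13 mm across, 6 mm high, top at first 57 mm above the bench) on the gauge rod of rest_c has been pushed down, in m: 0 to 0.030. A small ear on the pad pushes it after 1 mm of pad travel; it stays where it was pushed, so it shows the deepest press so far.
- tag_c_top (a point): Centre of the top of the orange tag of rest_c: flat cap 26 (x) x 36 (y) mm, 6 mm thick, its top 59 to 62 mm above the bench when up and 40 to 44 mm when fully down. Below it is a black guide block, 34 mm square, top 34 mm above the bench. Axes as the rest's.
- tag_c (a joint): How far the tag of rest_c is pushed down, in m: 0 to 0.003 at the start (up); fully down at its firm stop, somewhere from 0.018 to 0.022. Slides with about 3 N of friction and stays where it is left.
- reel_red: Bystander, loose: small red fishing reel, 75 x 40 mm and 42 mm high with a 50 mm wire tip along its x. Origin at the centre of its underside (of the main body). Not part of the work.
- bait_jar: Bystander, loose: bait jar, 52 mm across, 65 mm high. Origin at the centre of its underside. Not part of the work.
- bowl: Bystander, loose: pink plastic bowl, 120 mm across, 45 mm high. Origin at the centre of its underside. Not part of the work.
- wood_block: Bystander, loose: block of light wood, 70 x 90 x 35 mm. Origin at the centre of its underside. Not part of the work.
- sinker: Bystander, loose: dark conical sinker, 28 mm across, 32 mm high, standing between two of the rests. Origin at the centre of its underside. Not part of the work.
- hook_tin: Bystander, loose: round aluminium hook tin, 30 mm across, 18 mm high, standing between two of the rests. Origin at the centre of its underside. Not part of the work.

How it is judged:
On the way, in this order (a step that is already met when the one before it is completed fails the run):
1. each of the three pads has been pressed (its collar is down 1 mm or more), all tags still up (value of joint each of collar_a, collar_b, collar_c above 0.001 m and value of joint each of tag_a, tag_b, tag_c below 0.006 m).
2. the tag of the softest rest, the only one that can go past 20 mm, is fully down; the others are up (((value of joint tag_a above 0.0205 m and value of joint each of tag_b, tag_c below 0.006 m) or (value of joint tag_b above 0.0205 m and value of joint each of tag_a, tag_c below 0.006 m) or (value of joint tag_c above 0.0205 m and value of joint each of tag_a, tag_b below 0.006 m))), for 0.2 s.
At the end, for the whole second after the job is handed in: The softest rest's tag is at its stop (it alone has a stop beyond 20 mm, the others stop at 18 mm), the other two tags are up (less than 6 mm down), all three collars show a press (1 mm or more), all pads are free (within 2 mm of the top) and no loose thing has moved 25 mm (((value of joint tag_a above 0.0205 m and value of joint each of tag_b, tag_c below 0.006 m) or (value of joint tag_b above 0.0205 m and value of joint each of tag_a, tag_c below 0.006 m) or (value of joint tag_c above 0.0205 m and value of joint each of tag_a, tag_b below 0.006 m)) and value of joint each of pad_a, pad_b, pad_c below 0.002 m and value of joint each of collar_a, collar_b, collar_c above 0.001 m and distance of each of reel_red, bait_jar, bowl, wood_block, sinker, hook_tin from where it was at the start of the episode below 0.025 m); the robot touches nothing.
It fails at once if a second tag is pushed down as well (value of joint each of tag_a, tag_b above 0.006 m or value of joint each of tag_a, tag_c above 0.006 m or value of joint each of tag_b, tag_c above 0.006 m).
It fails at once if a loose thing is lifted, carried or pushed 25 mm from its place (distance of any of reel_red, bait_jar, bowl, wood_block, sinker, hook_tin from where it was at the start of the episode above 0.025 m).
It fails at once if a rest is struck or pressed with more than 80 N (contact force between any of the arm, the fingers and rest_a above 80 N or contact force between any of the arm, the fingers and rest_b above 80 N or contact force between any of the arm, the fingers and rest_c above 80 N).
It also fails if it takes over 48 s, if anything falls off the work surface, if the arm or the gripper's body presses on something with over 40 N, if the wrist force passes 120 N, or if a joint passes its speed limit or range.

### The arm

A 6-joint arm with a two-finger parallel gripper is mounted at the origin on the work surface. World frame = base frame: x ahead of the robot, y to its left, z up, the work surface at z = 0. Lengths are in m, angles in rad, forces in N, time in s.
With the tool pointing down it reaches from about 0.375 to 0.9 m from the base axis. Payload 3.1 kg.
Tool frame: the origin (TCP) lies at the very end of the fingers, on their centre line; the grasp point (between the pads) lies 19 mm behind it; z points along the fingers, y is the direction in which the jaws open and shut (so a half turn about z gives the same grasp; the last joint's range is limited). The gripper opens to 85 mm and grips with 20 to 120 N. Pads are 22 mm wide; open, the fingers measure 114 mm over their backs; the gripper's body (76 mm by 85 mm) begins 54 mm behind the grasp point. The pads swing forward as they close: fully open they stand 13 mm farther back than shut.
Start: joints at [0.978, 0.527, 1.433, -0, 1.181, -0.178], TCP at [0.252, 0.572, 0.231] pointing down, gripper open.
Joint ranges: [-3.08, 3.08], [-0.75, 2.2], [0.22, 2.44], [-1.43, 4.57], [0, 2.65], [-2.85, 2.85]. Speed limits (rad/s): [2.79, 2.79, 3.14, 3.14, 3.14, 3.14].

### API

Orientations are given as a unit quaternion [x, y, z, w].
In Python, from station import manip gives the robot as it stands. The module is installed in compiled form; this text tells all that it offers.
- The arm moves only by the tool send_rows, never from a script. Its argument "commands" is a list of rows, each an object with "delta_pos": the shift along the world's x, y, z in cm, a list of three; "yaw": the turn about the world's z in rad. A call has 1 to 10 rows; each row shifts and turns the pose as measured when the row begins; what a row does not reach is not made up. A row lasts 1/8 s, in which the tool goes at most 62.5 mm and 10.7 degrees, less where a joint would pass 70% of its speed; a pose out of reach is approached as far as the arm can. A call is refused whole if a number of a shift passes 6.25 or a number of a turn 0.188, either way. A call with a gripper value outside its range is refused whole. "grip" is the closure, from -1 (fully open) to 1 (shut), set as the call begins (left out, the last holds). The fingers move at their own pace and stop on an object; "force" is the grip in N (left out, the last holds). Time passes only in rows, so rows that do not move let the fingers close. It gives the time, the measured TCP pose, the force and the opening at its end, in the units of the state.
- manip.sense(): the state, without advancing time (a new reading comes with each control period).
- manip.snapshot(name): name is "side" or "top" or "wrist"; returns the picture (400x640x3 uint8, blue, green, red); there is no depth.
- manip.get_calibration(name): a dict with "fx", "fy", "cx", "cy" (pixels), "world_to_cam" (4x4, takes a point from world to camera coordinates); the wrist camera has in their place "mount" (4x4, takes a point from camera to tool coordinates, whose origin is the TCP and whose axes are the flange's). Camera axes: x right, y down, z forward; pixel columns grow to the right and rows downward; lengths in m; the calibration is good to about 2 mm. A picture is of the moment at which its call begins: read the wrist's pose just before it. get_calibration takes no time and is no camera call.
- manip.sign_off(): hands the job in, once; it reports no verdict.
The state is a dict: "t": time; "q": joint angles; "qd": joint speeds; "tau": joint torques, N m; "tcp_pos": TCP position; "tool_rot": TCP orientation; "force": force on the tool from outside, world axes, zero at the start; "ft_torque": the same for the moment, N m; "finger_gap": opening from 0.0 (shut) to 1.0 (fully open).
Only numpy, scipy, OpenCV 4.12 (cv2) and the standard library are available. Lean on these libraries where they do the work, as an engineer would, in place of code of your own. Each camera call takes 0.05 s, during which the arm holds its last target. There are 200 camera calls.

## Working session

There is one attempt and no reset: what is moved stays moved. The work goes in short steps, Python scripts to look and compute and a tool call to move; the robot and the scene stay as the last step left them, time stands still between calls to the robot, and variables do not carry over. Pictures are saved under pics/ and viewed, about 8 in all and at most 12, crops included, and the job is handed in when it is done.

Besides the shell and the picture viewer there is one more tool, called after "Emit:" in YAML: its name, and indented under it one key for each argument. send_rows: Moves the arm, as the interface text tells. Its arguments: {"type":"object","properties":{"commands":{"type":"array","items":{"type":"object","properties":{"delta_pos":{"type":"array","items":{"type":"number"}},"yaw":{"type":"number"}}}},"grip":{"type":"number"},"force":{"type":"number"}},"required":["commands"]}

```bash
mkdir -p pics; python3 - <<'E'
from station import manip
import cv2
s=manip.sense();print(s)
for n in("top","side"):
    cv2.imwrite(f"pics/{n}0.png",manip.snapshot(n));c=manip.get_calibration(n);print(n,c)
print(manip.get_calibration("wrist"))
E
```

```text
{'t': 0.0, 'q': array([ 9.77510814e-01,  5.28459219e-01,  1.43392629e+00,  8.53260870e-06,
        1.18137388e+00, -1.78509815e-01]), 'qd': array([ 0.00171577, -0.00061455, -0.00070397, -0.00120192, -0.0004696 ,
        0.00120149]), 'tau': array([-6.93873972e-05, -4.42359674e+01, -1.78025115e+01, -1.67334751e-04,
        8.23192036e-03, -2.40115170e-06]), 'tcp_pos': array([0.25143235, 0.57140725, 0.23033025]), 'tool_rot': array([ 2.05905895e-01,  9.78571198e-01, -1.00221666e-03, -4.11426297e-04]), 'force': array([ 0.34829169, -0.3523121 ,  0.25597916]), 'ft_torque': array([-0.03861727,  0.01471926,  0.00433338]), 'finger_gap': 0.9984471792083911}
top {'fx': 423.4591745698837, 'fy': 423.4591745698837, 'cx': 318.81353123759953, 'cy': 205.15708644593082, 'world_to_cam': array([[ 0.02394045, -0.99963858,  0.0122295 , -0.01812186],
       [-0.9953448 , -0.02497642, -0.09308545,  0.63972507],
       [ 0.09335726, -0.00994406, -0.99558301,  1.292301  ],
       [ 0.        ,  0.        ,  0.        ,  1.        ]])}
side {'fx': 513.3700494703065, 'fy': 513.3700494703065, 'cx': 316.3596560096114, 'cy': 196.9217247055302, 'world_to_cam': array([[ 0.80245215, -0.59654501,  0.01430389, -0.50338038],
       [-0.33461961, -0.46970767, -0.81694824,  0.27445946],
       [ 0.49406504,  0.65077551, -0.57653358,  1.02414522],
       [ 0.        ,  0.        ,  0.        ,  1.        ]])}
{'fx': 341.2929181036951, 'fy': 341.2929181036951, 'cx': 314.4405044794627, 'cy': 205.52576743514223, 'mount': array([[ 3.00235815e-04, -9.58068253e-01, -2.86539931e-01,
         7.27668644e-02],
       [ 9.99999921e-01,  2.13344772e-04,  3.34462766e-04,
        -4.44772353e-04],
       [-2.59306362e-04, -2.86540008e-01,  9.58068242e-01,
        -1.42815762e-01],
       [ 0.00000000e+00,  0.00000000e+00,  0.00000000e+00,
         1.00000000e+00]])}
```

View pics/top0.png

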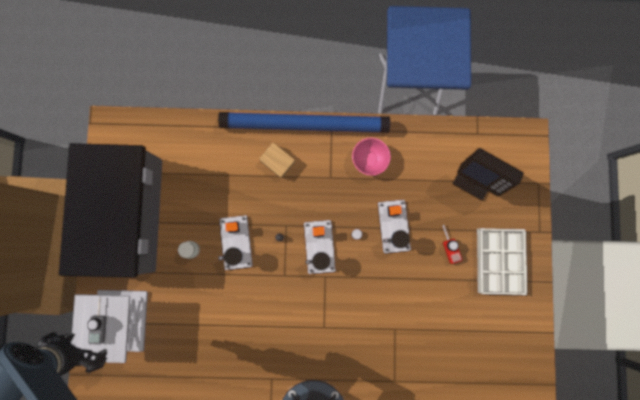

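View pics/side0.png

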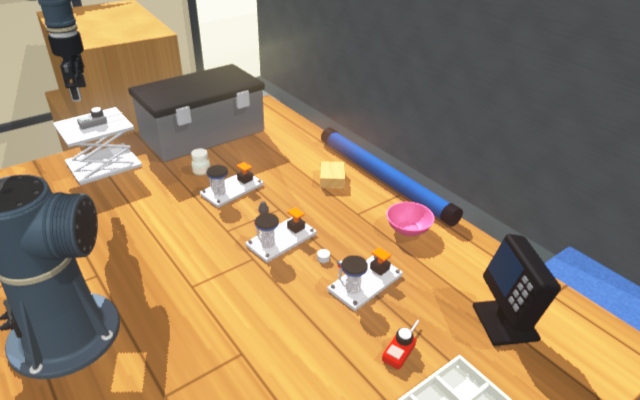

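The top view shows three rests: pads at about (233,256), (321,261), (401,239) and tags at (232,227), (319,231), (395,210). The sinker is at (280,238) and the tin at (357,234). The side view agrees. Next, an enlarged crop.

```bash
cat >h.py <<'E'
from station import manip
import cv2,numpy as np
def ray(n,u,v,z):
    c=manip.get_calibration(n);M=np.array(c["world_to_cam"]);R,t=M[:3,:3],M[:3,3]
    o=-R.T@t;d=R.T@np.array([(u-c["cx"])/c["fx"],(v-c["cy"])/c["fy"],1]);return o+d*(z-o[2])/d[2]
def proj(n,p):
    c=manip.get_calibration(n);q=np.array(c["world_to_cam"])@np.r_[p,1];return c["fx"]*q[0]/q[2]+c["cx"],c["fy"]*q[1]/q[2]+c["cy"]
E
python3 - <<'E'
from h import *
im=cv2.imread("pics/top0.png")
cv2.imwrite("pics/crop0.png",cv2.resize(im[190:290,210:430],None,fx=3.6,fy=3.6,interpolation=cv2.INTER_CUBIC))
for p,t in(((233,256),(232,227)),((321,261),(319,231)),((401,239),(395,210))):
    a=ray("top",*p,.085);b=ray("top",*t,.06);d=b-a;print(a.round(4),b.round(4),np.hypot(*d[:2]),np.arctan2(d[1],d[0]))
E
```

```text
[0.4778 0.2477 0.085 ] [0.5641 0.2592 0.06  ] 0.087097113106099 0.13182890587074525
[ 0.4693 -0.0123  0.085 ] [ 0.5584 -0.0046  0.06  ] 0.08953130336705482 0.08643748027015763
[ 0.5398 -0.2489  0.085 ] [ 0.6281 -0.2352  0.06  ] 0.08940627704254347 0.15426528717818772
```

View pics/crop0.png

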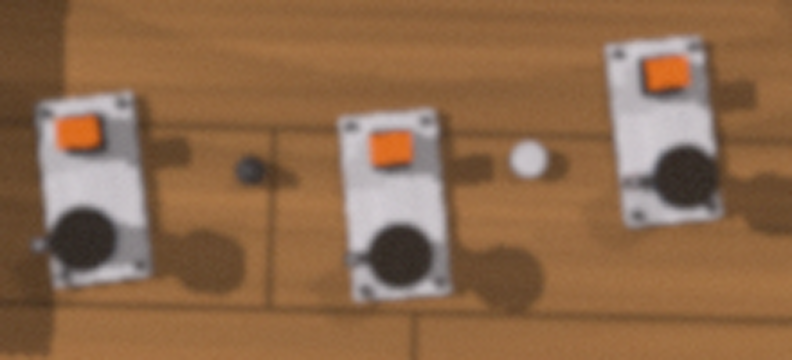

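Positions agree with the crop. Setting out to above the left pad, with the gripper shut.

Emit:
send_rows:
  commands:
    - {"delta_pos":[2.5,-4.5,1]}
    - {"delta_pos":[3.2,-4.6,0],"yaw":0.08}
    - {"delta_pos":[3.2,-4.6,0],"yaw":0.08}
    - {"delta_pos":[3.2,-4.6,0],"yaw":0.08}
    - {"delta_pos":[3.2,-4.6,-1],"yaw":0.08}
    - {"delta_pos":[3.2,-4.6,-1],"yaw":0.08}
    - {"delta_pos":[3.2,-4.6,-1],"yaw":0.08}
    - {"delta_pos":[0,0,0]}
  grip: 1
  force: 40

```text
validation failed for argument at $.co...
```

Emit:
send_rows:
  commands:
    - {"delta_pos":[2.5,-4.5,1.0],"yaw":0.0}
    - {"delta_pos":[3.2,-4.6,0.0],"yaw":0.08}
    - {"delta_pos":[3.2,-4.6,0.0],"yaw":0.08}
    - {"delta_pos":[3.2,-4.6,0.0],"yaw":0.08}
    - {"delta_pos":[3.2,-4.6,-1.0],"yaw":0.08}
    - {"delta_pos":[3.2,-4.6,-1.0],"yaw":0.08}
    - {"delta_pos":[3.2,-4.6,-1.0],"yaw":0.08}
    - {"delta_pos":[0.0,0.0,0.0],"yaw":0.0}
  grip: 1.0
  force: 40

```text
t: 1.1
tcp_pos: [0.4728, 0.2405, 0.2073]
tool_rot: [-0.042, 0.999, -0.001, -0.0]
force: [-0.6, 0.5, 0.3]
finger_gap: -0.001
```

```bash
cat >>h.py <<'E'
from scipy.spatial.transform import Rotation as Rt
def wcam(s):
    c=manip.get_calibration("wrist");T=np.eye(4);T[:3,:3]=Rt.from_quat(s["tool_rot"]).as_matrix();T[:3,3]=s["tcp_pos"]
    return c,T@np.array(c["mount"])
def wproj(s,p):
    c,T=wcam(s);q=np.linalg.inv(T)@np.r_[p,1];return c["fx"]*q[0]/q[2]+c["cx"],c["fy"]*q[1]/q[2]+c["cy"]
def wray(s,u,v,z):
    c,T=wcam(s);d=T[:3,:3]@np.array([(u-c["cx"])/c["fx"],(v-c["cy"])/c["fy"],1]);o=T[:3,3];return o+d*(z-o[2])/d[2]
E
python3 - <<'E'
from h import *
s=manip.sense();im=manip.snapshot("wrist");print(s["tcp_pos"],s["force"])
for p in((.4778,.2477,.085),(.5641,.2592,.06)):
    q=wproj(s,p);print(q);cv2.drawMarker(im,tuple(int(round(x)) for x in q),(0,255,0),0,12)
cv2.imwrite("pics/w1.png",im)
E
```

```text
[0.4728249  0.24046685 0.20725025] [-0.62149034  0.5096693   0.27520366]
(np.float64(323.70222856800837), np.float64(204.74819292945082))
(np.float64(326.72551191488753), np.float64(284.7969366764029))
```

View pics/w1.png

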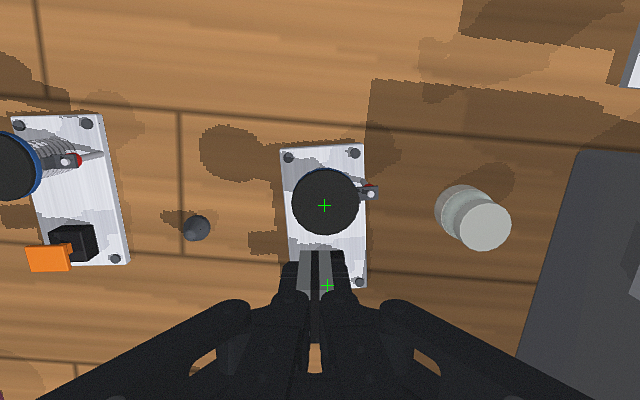

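Wrist view: the pad centre appears at (325,202), within 3 px of my prediction, so the estimate holds. Descending to just above it.

Emit:
send_rows:
  commands:
    - {"delta_pos":[0.5,0.7,-4.0],"yaw":0.0}
    - {"delta_pos":[0.0,0.0,-4.0],"yaw":0.0}
    - {"delta_pos":[0.0,0.0,-3.0],"yaw":0.0}
    - {"delta_pos":[0.0,0.0,0.0],"yaw":0.0}
    - {"delta_pos":[0.0,0.0,0.0],"yaw":0.0}

```text
t: 1.78
tcp_pos: [0.4742, 0.2548, 0.0971]
tool_rot: [-0.045, 0.999, 0.0, 0.001]
force: [-0.2, -0.3, -0.3]
finger_gap: 0.003
```

Emit:
send_rows:
  commands:
    - {"delta_pos":[0.0,0.0,-0.3],"yaw":0.0}
    - {"delta_pos":[0.0,0.0,-0.3],"yaw":0.0}
    - {"delta_pos":[0.0,0.0,-0.3],"yaw":0.0}
    - {"delta_pos":[0.0,0.0,0.0],"yaw":0.0}

```text
t: 2.28
tcp_pos: [0.4759, 0.256, 0.091]
tool_rot: [-0.045, 0.999, 0.001, 0.004]
force: [-0.4, 0.5, 0.3]
finger_gap: -0.001
```

Emit:
send_rows:
  commands:
    - {"delta_pos":[0.2,-0.8,-0.2],"yaw":0.0}
    - {"delta_pos":[0.0,0.0,-0.4],"yaw":0.0}
    - {"delta_pos":[0.0,0.0,-0.4],"yaw":0.0}
    - {"delta_pos":[0.0,0.0,0.0],"yaw":0.0}
    - {"delta_pos":[0.0,0.0,0.0],"yaw":0.0}

```text
t: 2.9
tcp_pos: [0.4785, 0.2474, 0.0814]
tool_rot: [-0.045, 0.999, 0.001, 0.004]
force: [-1.2, 0.1, 5.1]
finger_gap: 0.002
```

Emit:
send_rows:
  commands:
    - {"delta_pos":[0.0,0.0,-0.5],"yaw":0.0}
    - {"delta_pos":[0.0,0.0,-0.4],"yaw":0.0}
    - {"delta_pos":[0.0,0.0,0.0],"yaw":0.0}
    - {"delta_pos":[0.0,0.0,0.0],"yaw":0.0}

```text
t: 3.4
tcp_pos: [0.4785, 0.2474, 0.075]
tool_rot: [-0.046, 0.999, 0.001, 0.005]
force: [-1.3, -0.7, 9.1]
finger_gap: 0.003
```

Left rest: 5.1 N at about 3.6 mm and 9.1 N at 10 mm, so it is stiff. On to the middle pad.

Emit:
send_rows:
  commands:
    - {"delta_pos":[0.0,0.0,2.5],"yaw":0.0}
    - {"delta_pos":[0.0,0.0,3.0],"yaw":0.0}
    - {"delta_pos":[-0.2,-5.5,0.0],"yaw":0.0}
    - {"delta_pos":[-0.2,-5.5,0.0],"yaw":0.0}
    - {"delta_pos":[-0.2,-5.5,0.0],"yaw":0.0}
    - {"delta_pos":[-0.2,-5.5,0.0],"yaw":0.0}
    - {"delta_pos":[-0.1,-4.0,0.0],"yaw":0.0}
    - {"delta_pos":[0.0,0.0,0.0],"yaw":0.0}
    - {"delta_pos":[0.0,0.0,0.0],"yaw":0.0}

```text
t: 4.53
tcp_pos: [0.4713, -0.0187, 0.1304]
tool_rot: [-0.048, 0.999, 0.001, 0.008]
force: [0.1, -0.4, -0.6]
finger_gap: 0.002
```

Emit:
send_rows:
  commands:
    - {"delta_pos":[-0.2,0.6,-2.0],"yaw":0.0}
    - {"delta_pos":[0.0,0.0,-1.5],"yaw":0.0}
    - {"delta_pos":[0.0,0.0,0.0],"yaw":0.0}
    - {"delta_pos":[0.0,0.0,-0.5],"yaw":0.0}
    - {"delta_pos":[0.0,0.0,-0.5],"yaw":0.0}
    - {"delta_pos":[0.0,0.0,-0.3],"yaw":0.0}
    - {"delta_pos":[0.0,0.0,0.0],"yaw":0.0}
    - {"delta_pos":[0.0,0.0,0.0],"yaw":0.0}

```text
t: 5.52
tcp_pos: [0.4698, -0.0075, 0.0824]
tool_rot: [-0.052, 0.999, 0.001, 0.01]
force: [0.0, -0.0, 2.8]
finger_gap: -0.002
```

Emit:
send_rows:
  commands:
    - {"delta_pos":[0.0,0.0,-0.4],"yaw":0.0}
    - {"delta_pos":[0.0,0.0,-0.4],"yaw":0.0}
    - {"delta_pos":[0.0,0.0,0.0],"yaw":0.0}
    - {"delta_pos":[0.0,0.0,0.0],"yaw":0.0}

```text
t: 6.02
tcp_pos: [0.4699, -0.0075, 0.0745]
tool_rot: [-0.052, 0.999, 0.001, 0.01]
force: [-0.5, 0.4, 4.8]
finger_gap: 0.003
```

Middle rest: 4.8 N at 10.5 mm. Now the right pad.

Emit:
send_rows:
  commands:
    - {"delta_pos":[0.0,0.0,2.5],"yaw":0.0}
    - {"delta_pos":[0.0,0.0,3.0],"yaw":0.0}
    - {"delta_pos":[1.5,-5.5,0.0],"yaw":0.0}
    - {"delta_pos":[1.5,-5.5,0.0],"yaw":0.0}
    - {"delta_pos":[1.5,-5.5,0.0],"yaw":0.0}
    - {"delta_pos":[1.5,-5.0,0.0],"yaw":0.0}
    - {"delta_pos":[1.0,-2.5,0.0],"yaw":0.0}
    - {"delta_pos":[0.0,0.0,0.0],"yaw":0.0}
    - {"delta_pos":[0.0,0.0,0.0],"yaw":0.0}

```text
t: 7.15
tcp_pos: [0.5412, -0.2546, 0.1284]
tool_rot: [-0.053, 0.999, 0.0, 0.01]
force: [0.5, 0.4, -0.2]
finger_gap: 0.001
```

Emit:
send_rows:
  commands:
    - {"delta_pos":[0.0,0.5,-2.0],"yaw":0.0}
    - {"delta_pos":[0.0,0.0,-1.4],"yaw":0.0}
    - {"delta_pos":[0.0,0.0,0.0],"yaw":0.0}
    - {"delta_pos":[0.0,0.0,-0.5],"yaw":0.0}
    - {"delta_pos":[0.0,0.0,-0.5],"yaw":0.0}
    - {"delta_pos":[0.0,0.0,-0.3],"yaw":0.0}
    - {"delta_pos":[0.0,0.0,0.0],"yaw":0.0}
    - {"delta_pos":[0.0,0.0,0.0],"yaw":0.0}

```text
t: 8.15
tcp_pos: [0.5404, -0.245, 0.081]
tool_rot: [-0.055, 0.998, 0.001, 0.01]
force: [-0.1, -0.2, 1.2]
finger_gap: 0.001
```

Emit:
send_rows:
  commands:
    - {"delta_pos":[0.0,0.0,-0.4],"yaw":0.0}
    - {"delta_pos":[0.0,0.0,-0.4],"yaw":0.0}
    - {"delta_pos":[0.0,0.0,0.0],"yaw":0.0}
    - {"delta_pos":[0.0,0.0,0.0],"yaw":0.0}

```text
t: 8.65
tcp_pos: [0.5406, -0.2452, 0.073]
tool_rot: [-0.055, 0.998, 0.001, 0.01]
force: [-0.2, 0.2, 2.2]
finger_gap: 0.002
```

Right rest: 2.2 N at 12 mm, clearly the softest (stiffness about 0.63 / 0.27 / 0.12 N/mm). Moving above its tag to check, along with the collars.

Emit:
send_rows:
  commands:
    - {"delta_pos":[0.0,0.0,3.0],"yaw":0.0}
    - {"delta_pos":[0.0,0.0,5.0],"yaw":0.0}
    - {"delta_pos":[4.0,0.3,1.5],"yaw":0.0}
    - {"delta_pos":[4.0,0.3,0.0],"yaw":0.0}
    - {"delta_pos":[0.5,0.0,0.0],"yaw":0.0}
    - {"delta_pos":[0.0,0.0,0.0],"yaw":0.0}

```text
t: 9.4
tcp_pos: [0.6261, -0.2392, 0.17]
tool_rot: [-0.055, 0.998, 0.001, 0.009]
force: [0.8, -0.2, 0.1]
finger_gap: 0.004
```

```bash
python3 - <<'E'
from h import *
s=manip.sense();im=manip.snapshot("wrist");print(s["t"],s["tcp_pos"],s["force"])
q=wproj(s,(.6281,-.2352,.06));print(q)
a=manip.snapshot("side");a=cv2.resize(a[150:310,190:420],None,fx=3.4,fy=3.4,interpolation=cv2.INTER_CUBIC)
cv2.imwrite("pics/s2.png",a)
cv2.drawMarker(im,tuple(int(round(x)) for x in q),(0,255,0),0,12)
cv2.imwrite("pics/w2.png",im)
E
```

```text
9.4 [ 0.62614863 -0.23920843  0.16999573] [ 0.76758724 -0.24142808  0.11188846]
(np.float64(319.75548502106204), np.float64(202.67508213867058))
```

View pics/w2.png

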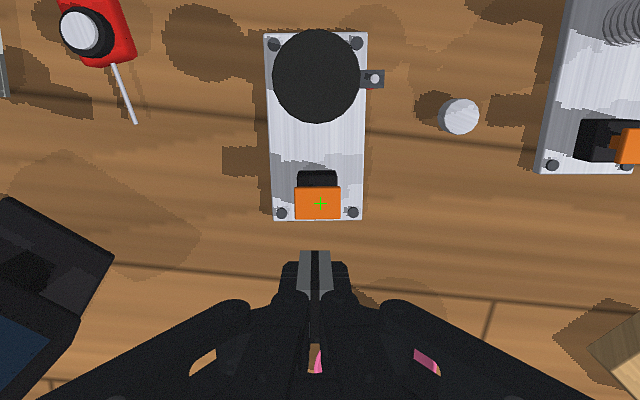

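View pics/s2.png

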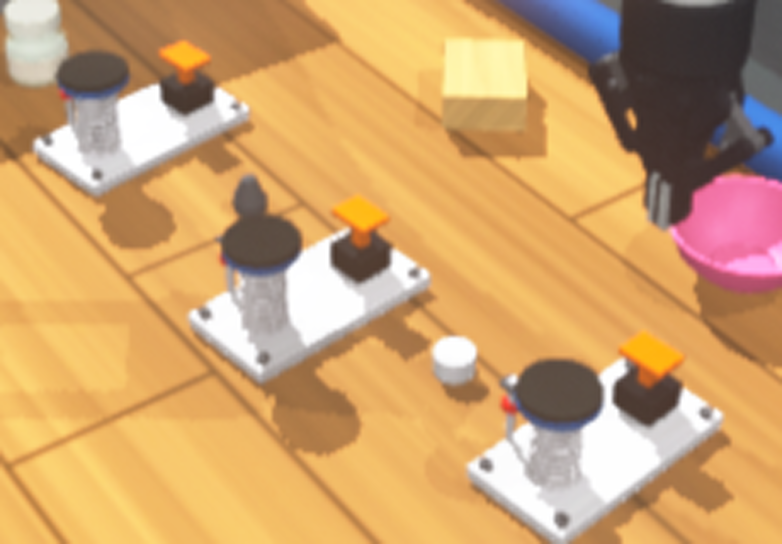

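Wrist view: the tag centre is at (318,202), matching the prediction. The side view shows pads free, all tags up, and the right collar pushed below its ear. Descending on the right tag.

Emit:
send_rows:
  commands:
    - {"delta_pos":[0.2,0.3,-5.0],"yaw":0.0}
    - {"delta_pos":[0.0,0.0,-3.5],"yaw":0.0}
    - {"delta_pos":[0.0,0.0,0.0],"yaw":0.0}
    - {"delta_pos":[0.0,0.0,-0.5],"yaw":0.0}
    - {"delta_pos":[0.0,0.0,-0.5],"yaw":0.0}
    - {"delta_pos":[0.0,0.0,-0.5],"yaw":0.0}
    - {"delta_pos":[0.0,0.0,0.0],"yaw":0.0}

```text
t: 10.38
tcp_pos: [0.6258, -0.2385, 0.0721]
tool_rot: [-0.053, 0.999, -0.001, 0.011]
force: [0.6, 0.4, 0.5]
finger_gap: -0.002
```

Emit:
send_rows:
  commands:
    - {"delta_pos":[0.0,0.0,-0.5],"yaw":0.0}
    - {"delta_pos":[0.0,0.0,-0.5],"yaw":0.0}
    - {"delta_pos":[0.0,0.0,-0.4],"yaw":0.0}
    - {"delta_pos":[0.0,0.0,0.0],"yaw":0.0}

```text
t: 10.88
tcp_pos: [0.6266, -0.2388, 0.0581]
tool_rot: [-0.053, 0.999, -0.001, 0.012]
force: [-0.3, -0.7, 0.5]
finger_gap: 0.0
```

Emit:
send_rows:
  commands:
    - {"delta_pos":[0.0,0.2,-0.4],"yaw":0.0}
    - {"delta_pos":[0.0,0.0,-0.4],"yaw":0.0}
    - {"delta_pos":[0.0,0.0,-0.4],"yaw":0.0}

```text
t: 11.25
tcp_pos: [0.6271, -0.2375, 0.0467]
tool_rot: [-0.053, 0.999, -0.002, 0.012]
force: [-1.7, -1.0, 2.8]
finger_gap: 0.0
```

Emit:
send_rows:
  commands:
    - {"delta_pos":[0.0,0.0,-0.3],"yaw":0.0}
    - {"delta_pos":[0.0,0.0,-0.3],"yaw":0.0}

```text
t: 11.5
tcp_pos: [0.6272, -0.2375, 0.0403]
tool_rot: [-0.053, 0.999, -0.002, 0.012]
force: [-0.7, -0.6, 2.9]
finger_gap: 0.003
```

Emit:
send_rows:
  commands:
    - {"delta_pos":[0.0,0.0,-0.2],"yaw":0.0}

```text
t: 11.62
tcp_pos: [0.6272, -0.2376, 0.04]
tool_rot: [-0.053, 0.999, -0.002, 0.012]
force: [-4.8, 0.8, 20.2]
finger_gap: -0.002
```

Emit:
send_rows:
  commands:
    - {"delta_pos":[0.0,0.0,-0.2],"yaw":0.0}

```text
t: 11.75
tcp_pos: [0.6272, -0.2376, 0.04]
tool_rot: [-0.053, 0.999, -0.002, 0.012]
force: [-4.3, 1.8, 14.4]
finger_gap: -0.002
```

The tag is at its firm stop (z 0.040, 14–20 N). Hold, then withdraw.

Emit:
send_rows:
  commands:
    - {"delta_pos":[0.0,0.0,-0.1],"yaw":0.0}
    - {"delta_pos":[0.0,0.0,0.0],"yaw":0.0}
    - {"delta_pos":[0.0,0.0,1.0],"yaw":0.0}
    - {"delta_pos":[0.0,0.0,4.0],"yaw":0.0}
    - {"delta_pos":[0.0,0.0,6.0],"yaw":0.0}
    - {"delta_pos":[0.0,0.0,2.0],"yaw":0.0}
    - {"delta_pos":[0.0,0.0,0.0],"yaw":0.0}
    - {"delta_pos":[0.0,0.0,0.0],"yaw":0.0}

```text
t: 12.75
tcp_pos: [0.6254, -0.2354, 0.171]
tool_rot: [-0.053, 0.999, 0.0, 0.01]
force: [0.0, -0.3, -0.1]
finger_gap: -0.001
```

```bash
python3 - <<'E'
from h import *
s=manip.sense();print(s["t"],s["tcp_pos"],s["force"])
a=manip.snapshot("side");b=cv2.imread("pics/side0.png")
f=lambda i:cv2.resize(i[150:310,190:420],None,fx=2.4,fy=2.4,interpolation=cv2.INTER_CUBIC)[:, :400]
A=cv2.resize(a[150:310,190:420],None,fx=1.74,fy=1.74,interpolation=cv2.INTER_CUBIC);B=cv2.resize(b[150:310,190:420],None,fx=1.74,fy=1.74,interpolation=cv2.INTER_CUBIC)
w=manip.snapshot("wrist");w=cv2.resize(w,(480,300))
o=np.zeros((A.shape[0]+300,800,3),np.uint8);o[:A.shape[0],:400]=B[:,:400];o[:A.shape[0],400:400+A.shape[1]]=A[:,:400];o[A.shape[0]:,:480]=w
cv2.imwrite("pics/fin.png",o)
E
```

```text
12.75 [ 0.62539997 -0.23539253  0.17101098] [ 0.00970402 -0.31139024 -0.13741827]
```

View pics/fin.png

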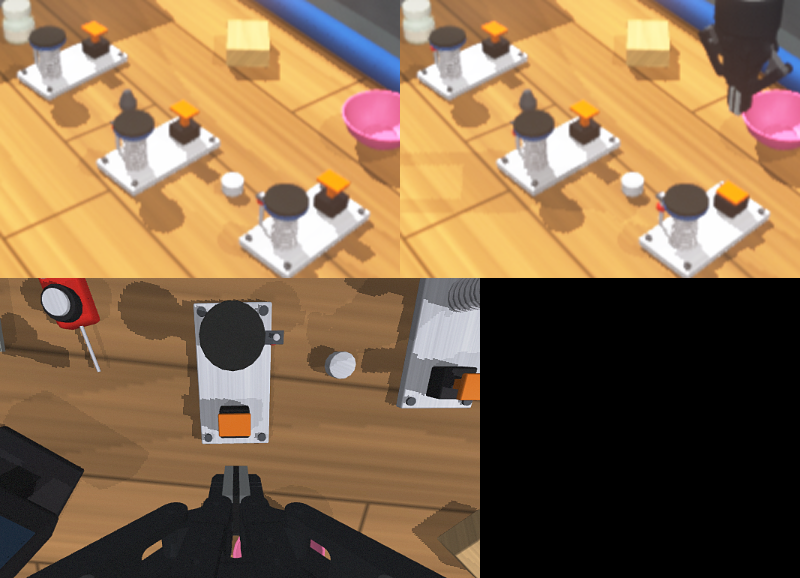

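The before (left) and after (right) side views show the right tag down, the other two tags up, and the pads back up. Red collar pixels now show lower beside the pads at about (430,48) and (660,207), and the loose things have not moved. Handing in.

```bash
python3 -c "
from station import manip
print(manip.sign_off())"
```

```text
the job is handed in; nothing more can be done
None
```

I pressed all three pads, found the right-hand rest (near x 0.58, y -0.24) to be the softest, and pushed its orange tag down to its stop. The job is handed in at about 13 s of the 48 s allowed; no verdict was reported.

| Rest | First press | Deeper press | Stiffness |
|---|---|---|---|
| Left | 5.1 N at 3.6 mm | 9.1 N at 10 mm | about 0.63 N/mm |
| Middle | 2.8 N at 2.6 mm | 4.8 N at 10.5 mm | about 0.27 N/mm |
| Right | 1.2 N at 4 mm | 2.2 N at 12 mm | about 0.12 N/mm |

- **Tag:** it moved at about 3 N and met the firm stop at z = 0.040 m with up to 20 N. Its starting height wasn't measured; from the stated 59–62 mm that is about 19–22 mm of travel. The spring readings, not the travel, are why I chose this rest.
- **Last pictures:** the right tag is down, the other two are up, all pads are free and the loose things in view had not moved. The reel and jar were only partly in view.
- **Robot at the end:** the gripper is clear of everything, with wrist force near zero.
- **Collars:** the right collar is clearly lower. The left one shows only as a few red pixels and the middle one is hidden behind its pad, so for those two I rely on the 10 mm press depth. No check disagreed.
- **Refused call:** the first move call failed validation and moved nothing. I re-sent it with every field written out, and it went through.

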